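Stack a wax mould on the pouring stand, pressing each part flat

TASK

Set up the sprung pouring stand for casting: lay the square aluminium plate flat in the middle of its round platform, let go, and press it down from above so that the platform sinks about half-way and stays down for half a second, then let it rise again. Only then stand the tall closed silicone mould, pour hole up, in the middle of the plate, let go, and press it down in the same way. Set both parts down, do not drop them, and leave the stack standing on the risen platform.

Things in the scene. Friction and masses are not known exactly. Their poses are not given: they have to be found in the camera images.
- platform_top (a point): Centre of the upper face of the stand's platform, a flat round steel disc 130 mm across, 8 mm thick, on three springs over a round grey foot 150 mm across. The face is level and 60 mm above the bench when up; this point sinks with it. z up. The foot is fixed to the bench.
- platform (a joint): How far the platform is sunk, in m: 0 = up, 0.010 = fully down on its stop. It stays up under the weight of the stack; with the plate on it starts to sink at about 4 N of extra push, is half-way (5 mm) at about 9 N and fully down at about 14 N (about 1 N less with the mould on too), and springs up again when let go.
- plate_mid (a point): Centre (half-way up) of the loose square aluminium plate, 60 x 60 mm and 14 mm thick, about 0.14 kg, lying flat on the bench; x and y axes along its sides, z up. The round aluminium disc of the same width and thickness is not it.
- mould_mid (a point): Centre (half-way up) of the loose closed silicone mould, a pink upright cylinder 54 mm across and 40 mm high, about 0.1 kg, with a flat top that bears only a dark 12 mm pour hole (you may press right on it, it does not give) and a thin dark band round it; z up, pour hole on top. The lower pink mould with the wide open cavity is not it.
Not all that is in view belongs to the job. There is more than one size of the part that bears platform_top; the job needs the middle-sized.

How it is judged:
By the outcome, as a careful person would: the job done as asked, in the order asked, and still so for the second after the job is handed in, with the robot touching nothing.
It also fails if it takes over 72 s, if anything falls off the work surface, if the arm or the gripper's body presses on something with over 40 N, if the wrist force passes 120 N, or if a joint passes its speed limit or range.

ROBOT

A 6-joint arm with a two-finger parallel gripper is mounted at the origin on the work surface. World frame = base frame: x ahead of the robot, y to its left, z up, the work surface at z = 0. Lengths are in m, angles in rad, forces in N, time in s.
With the tool pointing down it reaches from about 0.325 to 0.9 m from the base axis. Payload 6.1 kg.
Tool frame: the origin (TCP) lies on the centre line of the jaws, within the pads' length; the fingertips stand 22 mm ahead of it and the grasp point (between the pads) lies 3 mm ahead of it; z points along the fingers, y is the direction in which the jaws open and shut (so a half turn about z gives the same grasp; the last joint's range is limited). The gripper opens to 85 mm and grips with 20 to 120 N. Pads are 22 mm wide; open, the fingers measure 114 mm over their backs; the gripper's body (76 mm by 85 mm) begins 54 mm behind the grasp point. The pads swing forward as they close: fully open they stand 13 mm farther back than shut.
Start: joints at [1.072, 0.22, 1.526, -0, 1.395, -0.126], TCP at [0.228, 0.582, 0.253] pointing down, gripper open.
Joint ranges: [-2.98, 2.98], [-0.91, 2.08], [0.09, 2.57], [-1.24, 4.39], [0.2, 2.65], [-2.68, 2.68]. Speed limits (rad/s): [2.57, 2.57, 3.01, 3.14, 3.14, 3.14].

INTERFACE

Orientations are given as a unit quaternion [x, y, z, w].
In Python, from rig import env gives the robot as it stands. The module is installed in compiled form; this text tells all that it offers. Calls block until the motion is done:
- env.move_ptp(position, orientation): joint-space move of the TCP to a pose.
- env.servo_line(position, rot=None, max_speed=0.15): straight line of the TCP; rot=None keeps the orientation; max_speed is the mean speed in m/s.
- env.set_joints(angles): joint-space move.
- env.gripper_open() and env.close_gripper(): open the fingers fully, or close them until they stop; the grip force is fixed at half the most.
- env.dwell(seconds).
- env.solve_ik(position, orientation): joint angles nearest the present ones, or None.
- env.read_state(): the state.
- env.snapshot(name): name is "scene" or "top" or "wrist"; returns a dict with "frame" (400x640x3 uint8, red, green, blue), "fx", "fy", "cx", "cy" (pixels), "extrinsics" (4x4, takes a point from camera to world coordinates); the wrist camera has in their place "mount" (4x4, takes a point from camera to tool coordinates, whose origin is the TCP and whose axes are the flange's). Camera axes: x right, y down, z forward; pixel columns grow to the right and rows downward; lengths in m; the calibration is good to about 2 mm. A picture is of the moment at which its call begins: read the wrist's pose just before it. There is no depth.
A pose or a line that the arm cannot do raises env.Unreachable and nothing moves.
- env.sign_off(): hands the job in, once; it reports no verdict.
The state is a dict: "time_s": time; "q": joint angles; "qvel": joint speeds; "effort": joint torques, N m; "position": TCP position; "orientation": TCP orientation; "ft_force": force on the tool from outside, world axes, zero at the start; "ft_torque": the same for the moment, N m; "grip_width": finger opening in m.
Only numpy, scipy, OpenCV 4.12 (cv2) and the standard library are available. Lean on these libraries where they do the work, as an engineer would, in place of code of your own. Each camera call takes 0.05 s, during which the arm holds its last target.

## Working session

There is one attempt and no reset: what is moved stays moved. The work goes in short steps, each a Python script; the robot and the scene stay as the last script left them, time stands still between calls to the robot, and variables do not carry over. Pictures are saved under pics/ and viewed, and the job is handed in when it is done.

```bash
mkdir -p pics; ls; python3 - <<'E'
from rig import env
import cv2,numpy as np
s=env.read_state()
print({k:np.round(v,3) for k,v in s.items()})
for n in("scene","top","wrist"):
    d=env.snapshot(n); cv2.imwrite(f"pics/{n}0.png",d["frame"][:,:,::-1])
    print(n,d["fx"],d["fy"],d["cx"],d["cy"]); print(np.round(d.get("extrinsics",d.get("mount")),4))
E
```

```text
pics
{'time_s': np.float64(0.0), 'q': array([ 1.072,  0.221,  1.528, -0.   ,  1.395, -0.126]), 'qvel': array([-0.   ,  0.001,  0.001,  0.001,  0.001, -0.001]), 'effort': array([-1.0000e-03, -4.9689e+01, -3.8941e+01, -0.0000e+00,  1.1000e-02,
        0.0000e+00]), 'position': array([0.227, 0.582, 0.252]), 'orientation': array([ 0.185,  0.983, -0.001, -0.   ]), 'ft_force': array([0.288, 1.059, 0.078]), 'ft_torque': array([ 0.004, -0.006, -0.005]), 'grip_width': np.float64(0.085)}
scene 398.454097192068 398.454097192068 308.3227521251256 198.10160541169762
[[-0.7644  0.4762 -0.4346  0.8111]
 [ 0.6447  0.5682 -0.5114  0.4115]
 [ 0.0033 -0.6711 -0.7414  0.6645]
 [ 0.      0.      0.      1.    ]]
top 441.3147944126996 441.3147944126996 314.5028876452376 204.69362164432874
[[-0.0286 -0.995   0.0958  0.3661]
 [-0.9995  0.0271 -0.017   0.0148]
 [ 0.0143 -0.0962 -0.9953  0.9515]
 [ 0.      0.      0.      1.    ]]
wrist 345.7405937829815 345.7405937829815 314.72908381750915 202.87837777108237
[[ 2.000e-04 -9.633e-01 -2.684e-01  6.780e-02]
 [ 1.000e+00  6.000e-04 -1.200e-03  9.000e-04]
 [ 1.400e-03 -2.684e-01  9.633e-01 -1.192e-01]
 [ 0.000e+00  0.000e+00  0.000e+00  1.000e+00]]
```

View pics/scene0.png

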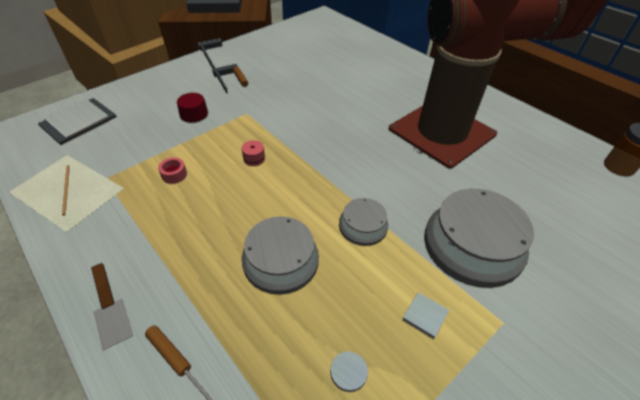

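View pics/top0.png

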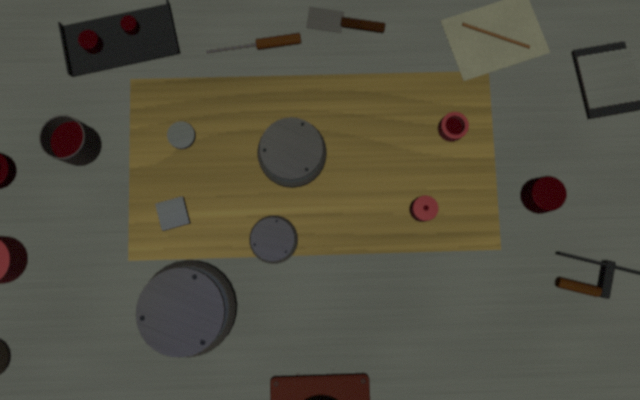

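View pics/wrist0.png

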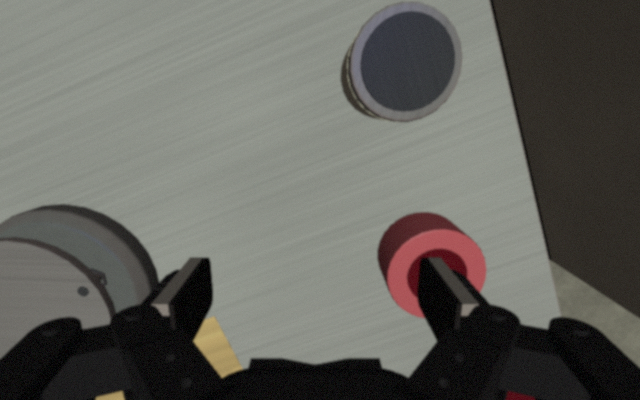

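The top view shows three stands: (292,152), (273,239) and (185,310). The first is the middle-sized one. The square plate is at (173,213) and the round disc at (181,135). The mould candidates are (425,208), with a small hole, and (454,126), with an open cavity. I'll confirm these in a crop and measure them.

```bash
cat > h.py <<'E'
from rig import env
import cv2,numpy as np
from scipy.spatial.transform import Rotation as R
def cam(n):
    s=env.read_state(); d=env.snapshot(n)
    if n=="wrist":
        T=np.eye(4);T[:3,:3]=R.from_quat(s["orientation"]).as_matrix();T[:3,3]=s["position"];T=T@np.array(d["mount"])
    else: T=np.array(d["extrinsics"])
    return d["frame"][:,:,::-1].copy(),np.array([[d["fx"],0,d["cx"]],[0,d["fy"],d["cy"]],[0,0,1]]),T
def w(K,T,uv,z):
    uv=np.atleast_2d(uv).astype(float); r=np.c_[uv,np.ones(len(uv))]@np.linalg.inv(K).T@T[:3,:3].T
    return T[:3,3]+r*((z-T[2,3])/r[:,2])[:,None]
def proj(K,T,P):
    P=np.atleast_2d(P); c=(P-T[:3,3])@T[:3,:3]; p=c@K.T; return p[:,:2]/p[:,2:]
def fitcirc(P):
    A=np.c_[2*P[:,:2],np.ones(len(P))]; b=(P[:,:2]**2).sum(1); x=np.linalg.lstsq(A,b,rcond=None)[0]
    return x[:2],np.sqrt(x[2]+x[0]**2+x[1]**2)
E
python3 - <<'E'
from h import *
f,K,T=cam("top")
c=[f[100:270,130:330],f[100:270,390:500]]
cv2.imwrite("pics/cropA.png",cv2.resize(np.clip(c[0].astype(float)*1.5,0,255).astype(np.uint8),None,fx=3.5,fy=3.5,interpolation=cv2.INTER_CUBIC))
cv2.imwrite("pics/cropB.png",cv2.resize(np.clip(c[1].astype(float)*1.5,0,255).astype(np.uint8),None,fx=3.5,fy=3.5,interpolation=cv2.INTER_CUBIC))
for n,u,z in[("mid",(292,152),.06),("small",(273,239),.06),("plate",(173,213),.014),("mould",(425,208),.04),("open",(454,126),.03)]:print(n,w(K,T,u,z).round(3))
g,K2,T2=cam("scene")
for P in ([.46,.05,.06],[.34,.32,.014],[.36,-.21,.04]):print(proj(K2,T2,P).round())
E
```

```text
mid [[0.562 0.043 0.06 ]]
small [[0.385 0.085 0.06 ]]
plate [[0.447 0.299 0.014]]
mould [[ 0.441 -0.23   0.04 ]]
open [[ 0.616 -0.305  0.03 ]]
[[325. 215.]]
[[471. 285.]]
[[285. 137.]]
```

View pics/cropA.png

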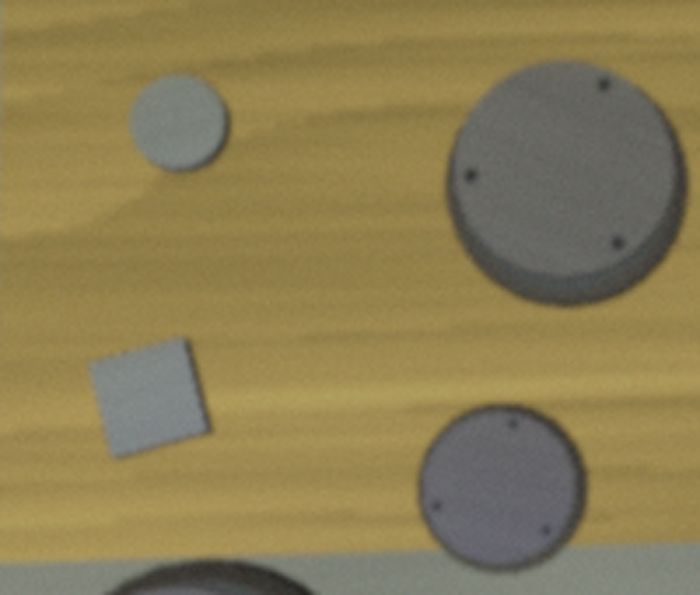

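View pics/cropB.png

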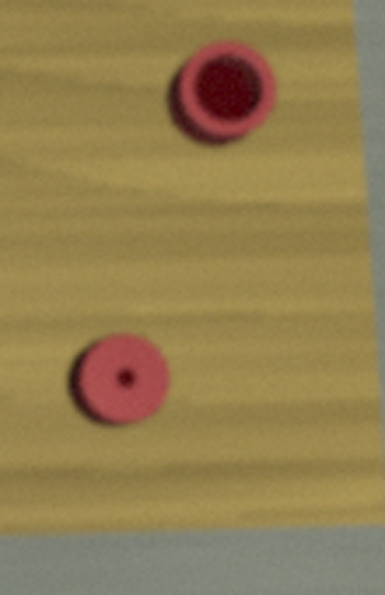

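The crops confirm the parts. The square plate has crop corners (90,362), (185,338), (212,432) and (116,458). The middle stand's disc spans roughly x 453 to 678. The closed mould has its small hole at crop B (126,378). Next I'll take coarse measurements, then a wrist view over the plate.

```bash
cat >> h.py <<'E'
def down(yaw): return (R.from_euler('z',yaw)*R.from_euler('x',np.pi)).as_quat()
E
python3 - <<'E'
from h import *
f,K,T=cam("top")
o=np.array([130,100])
c=np.array([(90,362),(185,338),(212,432),(116,458)])/3.5+o
P=w(K,T,c,.014); print(P.mean(0),[np.linalg.norm(P[i]-P[i-1]).round(4) for i in range(4)])
e=P[1]-P[0]; yaw=np.arctan2(e[1],e[0]); print("edge yaw",yaw)
p=np.array([(453,170),(678,170),(565,60),(565,278)])/3.5+o
print("plat",fitcirc(w(K,T,p,.06)))
for k in range(-2,3):
    y=yaw+k*np.pi/2
    q=env.solve_ik([*P.mean(0)[:2],.15],down(y)); print(round(y,3),None if q is None else np.round(q,2))
E
```

```text
[0.44572429 0.29916444 0.014     ] [np.float64(0.0608), np.float64(0.0589), np.float64(0.0599), np.float64(0.0594)]
edge yaw -1.3461553802917763
plat (array([0.56998653, 0.04324617]), np.float64(0.06551536125267143))
-4.488 [ 0.44  0.11  1.85 -0.    1.18  0.22]
-2.917 [ 0.44  0.11  1.85  0.    1.18 -1.35]
-1.346 None
0.225 [ 0.44  0.11  1.85 -0.    1.18  1.79]
1.795 [ 0.44  0.11  1.85 -0.    1.18  0.22]
```

```bash
python3 - <<'E'
from h import *
env.move_ptp([.568,.043,.22],down(1.795)); 
f,K,T=cam("wrist"); cv2.imwrite("pics/wplat.png",f); np.savez("wplat.npz",f=f,K=K,T=T)
s=env.read_state(); print(s["time_s"],s["q"].round(2),s["position"],s["ft_force"])
env.move_ptp([.4457,.299,.16],down(1.795))
f,K,T=cam("wrist"); cv2.imwrite("pics/wplate.png",f); np.savez("wplate.npz",f=f,K=K,T=T)
s=env.read_state(); print(s["time_s"],s["q"].round(2),s["position"],s["ft_force"])
E
```

```text
2.625 [-0.06  0.11  1.71  0.    1.32 -0.29] [0.56799316 0.04394019 0.22009098] [0.71280402 0.60751575 0.17319604]
3.7917 [ 0.44  0.1   1.85 -0.    1.2   0.22] [0.44679408 0.29831211 0.16052864] [ 0.24426152 -0.74668799 -0.1969673 ]
```

View pics/wplat.png

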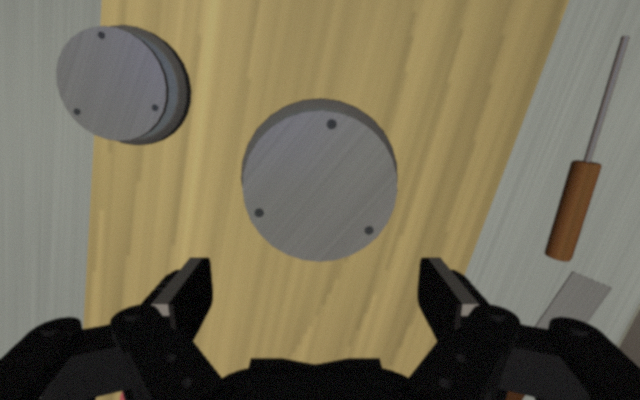

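View pics/wplate.png

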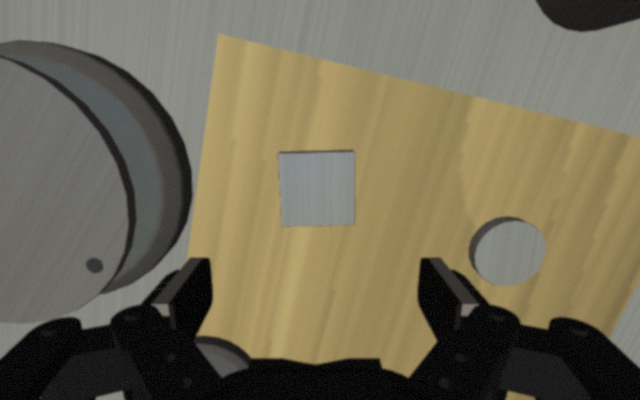

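```bash
python3 - <<'E'
from h import *
d=np.load("wplat.npz");f,K,T=d["f"],d["K"],d["T"]
g=cv2.cvtColor(f,cv2.COLOR_BGR2GRAY)
x,y,ww,hh=225,90,190,185
cv2.imwrite("pics/wplat_c.png",cv2.resize(f[y:y+hh,x:x+ww],None,fx=3,fy=3,interpolation=cv2.INTER_CUBIC))
sc=w(K,T,[(331,124),(259,212),(369,230)],.06); print("screws",sc.round(4),sc.mean(0),fitcirc(sc))
d=np.load("wplate.npz");f,K,T=d["f"],d["K"],d["T"]
hsv=cv2.cvtColor(f,cv2.COLOR_BGR2HSV)
m=((hsv[...,1]<60)&(hsv[...,2]>90)).astype(np.uint8); m[:130]=0;m[240:]=0;m[:,:250]=0;m[:,400:]=0
cs=max(cv2.findContours(m,0,1)[0],key=cv2.contourArea)
r=cv2.minAreaRect(cs);print(r);c=cv2.boxPoints(r);P=w(K,T,c,.014)
print(P.round(4),P.mean(0),[np.linalg.norm(P[i]-P[i-1]).round(4) for i in range(4)],[np.arctan2(*(P[i]-P[i-1])[[1,0]]).round(3) for i in range(4)])
print(env.read_state()["position"], env.read_state()["ft_force"])
E
```

```text
screws [[0.5686 0.1006 0.06  ]
 [0.5265 0.0164 0.06  ]
 [0.6213 0.0216 0.06  ]] [0.57215128 0.04618993 0.06      ] (array([0.57241173, 0.04601773]), np.float64(0.05466633466080019))
((316.6399841308594, 188.15591430664062), (74.36715698242188, 76.34391784667969), 88.69805145263672)
[[0.4117 0.3264 0.014 ]
 [0.4684 0.3407 0.014 ]
 [0.4849 0.2827 0.014 ]
 [0.4247 0.2675 0.014 ]] [0.44739926 0.30431415 0.014     ] [np.float64(0.0603), np.float64(0.0585), np.float64(0.0602), np.float64(0.062)] [np.float64(1.789), np.float64(0.247), np.float64(-1.293), np.float64(-2.893)]
[0.44679408 0.29831211 0.16052864] [ 0.24426152 -0.74668799 -0.1969673 ]
```

View pics/wplat_c.png

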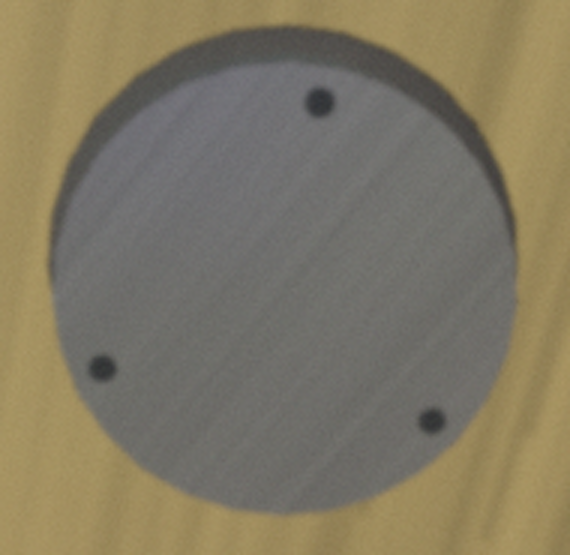

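```bash
python3 - <<'E'
from h import *
env.dwell(0.4)
f,K,T=cam("wrist")
s=env.read_state();print(s["time_s"],s["position"],R.from_quat(s["orientation"]).as_matrix().round(4).tolist(),s["ft_force"])
hsv=cv2.cvtColor(f,cv2.COLOR_BGR2HSV)
m=((hsv[...,1]<60)&(hsv[...,2]>90)).astype(np.uint8); m[:130]=0;m[240:]=0;m[:,:250]=0;m[:,400:]=0
cs=max(cv2.findContours(m,0,1)[0],key=cv2.contourArea)
r=cv2.minAreaRect(cs);c=cv2.boxPoints(r)
c=cv2.approxPolyDP(cv2.convexHull(cs),6,True)[:,0].astype(float);print(r,c.tolist())
P=w(K,T,c,.014)
print(P.round(4),P.mean(0),[np.linalg.norm(P[i]-P[i-1]).round(4) for i in range(4)],[np.arctan2(*(P[i]-P[i-1])[[1,0]]).round(3) for i in range(4)])
f,K,T=cam("top");cv2.imwrite("pics/top1.png",f)
f,K,T=cam("scene");cv2.imwrite("pics/scene1.png",f)
cv2.imwrite("pics/scene1c.png",cv2.resize(f[200:350,220:460],None,fx=3.2,fy=3.2,interpolation=cv2.INTER_CUBIC))
E
```

```text
4.2417 [0.44589285 0.29875179 0.16000673] [[-0.2219, 0.9751, 0.0], [0.9751, 0.2219, 0.0], [-0.0, 0.0, -1.0]] [ 0.26578914 -0.21298546 -0.4710719 ]
((317.6278381347656, 188.4970245361328), (74.44499206542969, 76.42119598388672), 88.66777801513672) [[354.0, 151.0], [354.0, 224.0], [283.0, 226.0], [279.0, 154.0]]
[[0.4678 0.3401 0.014 ]
 [0.4827 0.283  0.014 ]
 [0.4269 0.2685 0.014 ]
 [0.4124 0.3251 0.014 ]] [0.44744797 0.30418603 0.014     ] [np.float64(0.0574), np.float64(0.059), np.float64(0.0576), np.float64(0.0584)] [np.float64(0.264), np.float64(-1.317), np.float64(-2.888), np.float64(1.822)]
```

View pics/scene1c.png

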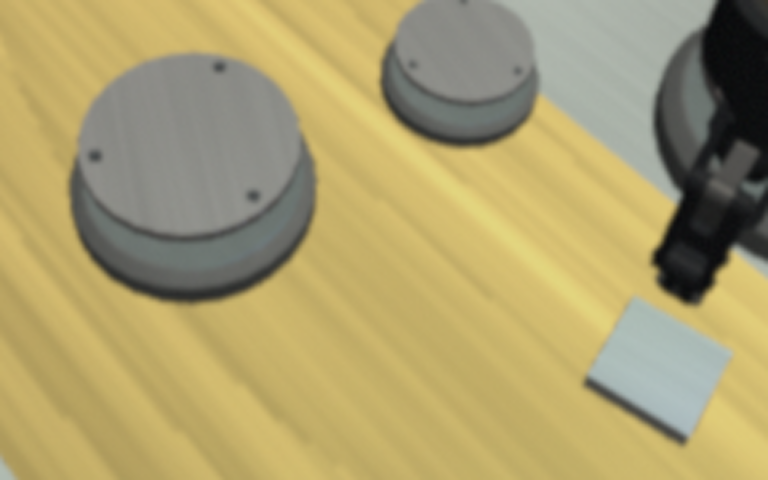

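```bash
python3 - <<'E'
from h import *
f,K,T=cam("scene");o=np.array([220,200])
sc=w(K,T,np.array([(219,67),(95,156),(253,196)])/3.2+o-.3,.06);print("plat scene",fitcirc(sc))
P=w(K,T,np.array([(636,298),(732,352),(684,432),(587,379)])/3.2+o-.3,.014);print("plate scene",P.mean(0),[np.linalg.norm(P[i]-P[i-1]).round(4) for i in range(4)])
f,K,T=cam("top");o=np.array([130,100])
sc=w(K,T,np.array([(604,84),(470,175),(618,243)])/3.5+o-.3,.06);print("plat top",fitcirc(sc))
E
```

```text
plat scene (array([0.5708175, 0.04473  ]), np.float64(0.054900327597866755))
plate scene [0.44766891 0.30232912 0.014     ] [np.float64(0.0603), np.float64(0.0571), np.float64(0.0579), np.float64(0.0549)]
plat top (array([0.57137178, 0.04486335]), np.float64(0.055162852635864505))
```

```bash
python3 - <<'E'
from h import *
q=down(1.812)
env.servo_line([.447,.302,.05],rot=q,max_speed=.12)
env.servo_line([.447,.302,.0195],max_speed=.05)
env.dwell(.2);s=env.read_state();print(s["time_s"],s["position"],s["ft_force"])
env.close_gripper();env.dwell(.2);s=env.read_state();print(s["time_s"],s["position"],s["ft_force"],s["grip_width"])
f,_,_=cam("wrist");cv2.imwrite("pics/wg.png",f)
E
```

```text
6.4667 [0.44730151 0.30213998 0.01988531] [-0.12690514  0.1573254  -0.23586228]
7.0333 [0.44752214 0.30226145 0.02021114] [-0.23243802 -0.14889086  5.5344682 ] 0.05830779686592202
```

View pics/wg.png

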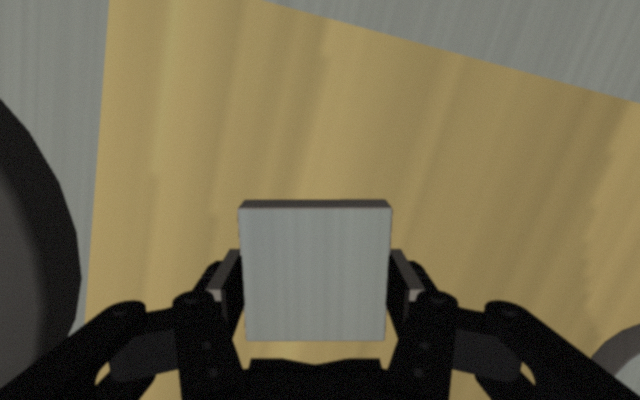

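```bash
python3 - <<'E'
from h import *
f,K,T=cam("wrist");s=env.read_state()
P=w(K,T,[(240,208),(391,207),(385,340),(246,342)],.014)
t=R.from_quat(s["orientation"]).inv().apply(P-s["position"]);print(t.round(4),t.mean(0).round(4),s["position"])
env.servo_line([.4475,.3022,.06],max_speed=.06);env.dwell(.2)
s=env.read_state();print(s["time_s"],s["ft_force"],s["grip_width"])
f,K,T=cam("wrist");cv2.imwrite("pics/wl.png",f)
E
```

```text
[[ 0.0315 -0.0275  0.0062]
 [ 0.0319  0.0296  0.0063]
 [-0.0268  0.0305  0.0062]
 [-0.0278 -0.0284  0.0062]] [0.0022 0.001  0.0062] [0.44753549 0.30228782 0.02021913]
8.1583 [ 0.06846385 -0.0130364  -1.31481051] 0.05847660934806361
```

View pics/wl.png

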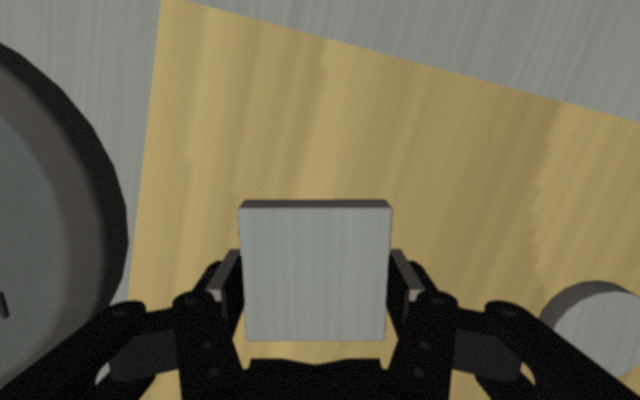

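```bash
cat >> h.py <<'E'
def fz(n=3):
    v=[]
    for _ in range(n):
        env.dwell(.02); v.append(env.read_state()["ft_force"][2])
    return np.mean(v)
E
python3 - <<'E'
from h import *
env.servo_line([.4475,.3022,.13],max_speed=.15)
env.servo_line([.5717,.044,.13],max_speed=.18)
env.servo_line([.5717,.044,.084],max_speed=.06)
env.dwell(.2);b=fz();print("base",b,env.read_state()["position"])
z=.084
while z>.0775:
    z-=.0007; env.servo_line([.5717,.044,z],max_speed=.01); F=fz()
    print(round(z,4),env.read_state()["position"][2].round(4),F.round(2))
    if F-b>1.6: break
f,K,T=cam("scene");cv2.imwrite("pics/s2.png",cv2.resize(f[170:300,220:430],None,fx=3.5,fy=3.5,interpolation=cv2.INTER_CUBIC))
print(env.read_state()["time_s"])
E
```

```text
base -0.6731428153068965 [0.57199063 0.04398371 0.08445247]
0.0833 0.0833 -1.64
0.0826 0.0825 -1.94
0.0819 0.0819 -1.6
0.0812 0.0812 -1.44
0.0805 0.0805 -1.38
0.0798 0.0802 4.14
13.5833
```

View pics/s2.png

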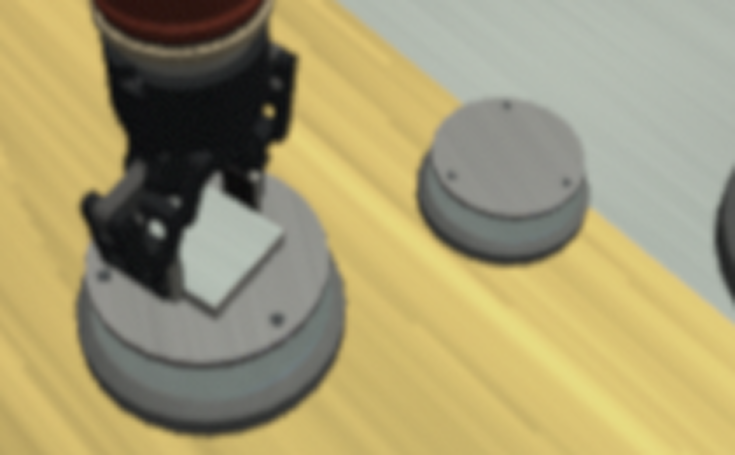

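Contact came at TCP z = 0.0802, as predicted. The plate sits on the middle stand, so I'll release it and look.

```bash
python3 - <<'E'
from h import *
env.servo_line([.5717,.044,.0803],max_speed=.02);print(fz())
env.gripper_open();env.dwell(.1)
env.servo_line([.5717,.044,.12],max_speed=.08)
env.servo_line([.5717,.044,.20],max_speed=.15)
env.dwell(.3)
f,K,T=cam("wrist");cv2.imwrite("pics/w3.png",cv2.resize(f[90:290,200:440],None,fx=3.2,fy=3.2,interpolation=cv2.INTER_CUBIC))
np.savez("w3.npz",f=f,K=K,T=T);print(env.read_state()["time_s"],fz())
E
```

```text
0.49844927973382963
16.0583 -0.3832665243513989
```

View pics/w3.png

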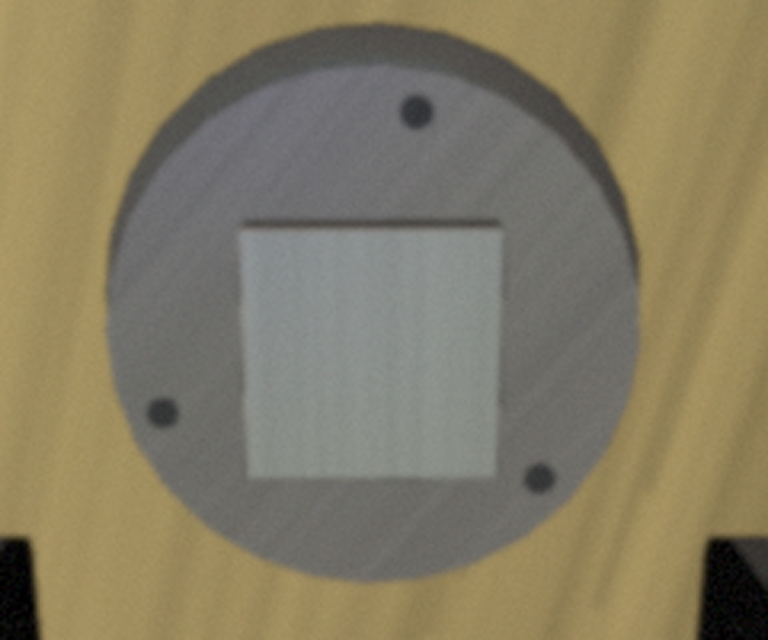

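```bash
python3 - <<'E'
from h import *
d=np.load("w3.npz");K,T=d["K"],d["T"];o=np.array([200,90])-.3
sc=w(K,T,np.array([(416,112),(162,413),(540,478)])/3.2+o,.06);print("screws",fitcirc(sc))
P=w(K,T,np.array([(242,230),(502,230),(496,478),(249,478)])/3.2+o,.074);print("plate",P.mean(0),[np.linalg.norm(P[i]-P[i-1]).round(4) for i in range(4)])
E
```

```text
screws (array([0.57197961, 0.04602707]), np.float64(0.05477556653623809))
plate [0.57206321 0.04564409 0.074     ] [np.float64(0.0588), np.float64(0.0577), np.float64(0.0588), np.float64(0.0583)]
```

The plate is centred to within 0.5 mm of the stand's screw circle. Now I'll press it.

```bash
cat >> h.py <<'E'
def press(x,y,ztop,target=9.,sink=.005):
    env.servo_line([x,y,ztop+.022+.006],max_speed=.1); env.dwell(.25); b=fz(5)
    z=ztop+.022+.006; zc=None; print("base",b.round(2),"t",env.read_state()["time_s"])
    while z>ztop+.022-.0075:
        z-=.001; env.servo_line([x,y,z],max_speed=.015); F=fz(3)-b; p=env.read_state()["position"][2]
        print(round(z,4),p.round(4),F.round(2))
        if zc is None and F>1.5: zc=p
        if F>target-.5 or (zc and zc-p>sink-.0003): break
    t=env.read_state()["time_s"]
    for _ in range(5):
        env.dwell(.15); print("hold",env.read_state()["position"][2].round(4),(env.read_state()["ft_force"][2]-b).round(2))
    return zc
E
python3 - <<'E'
from h import *
env.close_gripper();print(env.read_state()["grip_width"])
print(press(.5718,.0452,.074))
f,K,T=cam("scene");cv2.imwrite("pics/s3.png",cv2.resize(f[170:300,220:430],None,fx=3.5,fy=3.5,interpolation=cv2.INTER_CUBIC))
print(env.read_state()["time_s"])
E
```

```text
1.9830886937658813e-05
base -0.07 t 18.3417
0.101 0.1009 -0.17
0.1 0.0999 0.36
0.099 0.0989 0.05
0.098 0.098 0.03
0.097 0.0969 0.09
0.096 0.0961 0.34
0.095 0.0954 4.52
0.094 0.0944 6.27
0.093 0.0936 6.65
0.092 0.0927 7.69
0.091 0.0918 8.09
0.09 0.0909 9.42
hold 0.0909 9.57
hold 0.0909 8.95
hold 0.0909 9.03
hold 0.0909 8.8
hold 0.0909 8.4
0.09540224017646054
22.7417
```

View pics/s3.png

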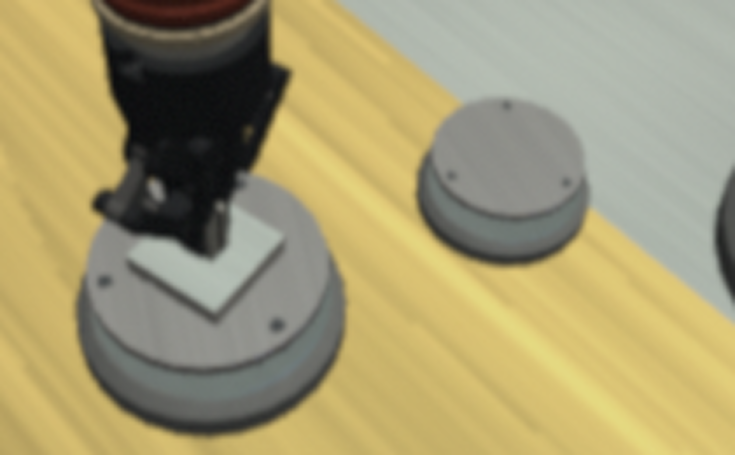

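```bash
python3 - <<'E'
from h import *
env.servo_line([.5718,.0452,.102],max_speed=.02)
env.servo_line([.5718,.0452,.17],max_speed=.15)
f,K,T=cam("scene");cv2.imwrite("pics/s4.png",f)
for y in (1.812,1.2,0.9,-1.3,2.6): print(y,env.solve_ik([.441,-.23,.18],down(y)))
y=1.2
env.gripper_open()
env.move_ptp([.441,-.23,.19],down(y));env.dwell(.3)
f,K,T=cam("wrist");cv2.imwrite("pics/w4.png",f);np.savez("w4.npz",f=f,K=K,T=T);print(env.read_state()["time_s"],env.read_state()["position"])
f,K,T=cam("scene");cv2.imwrite("pics/s5.png",f)
E
```

```text
1.812 [-0.63942748 -0.02032974  1.92844913  0.          1.23347326 -0.88063115]
1.2 [-0.63942748 -0.02032974  1.92844913  0.          1.23347326 -0.26863115]
0.9 [-6.39427480e-01 -2.03297378e-02  1.92844913e+00 -4.44089210e-16
  1.23347326e+00  3.13688463e-02]
-1.3 [-6.39427480e-01 -2.03297378e-02  1.92844913e+00 -4.44089210e-16
  1.23347326e+00  2.23136885e+00]
2.6 [-0.63942748 -0.02032974  1.92844913  0.          1.23347326 -1.66863115]
26.4417 [ 0.44132628 -0.22944257  0.18990281]
```

View pics/w4.png

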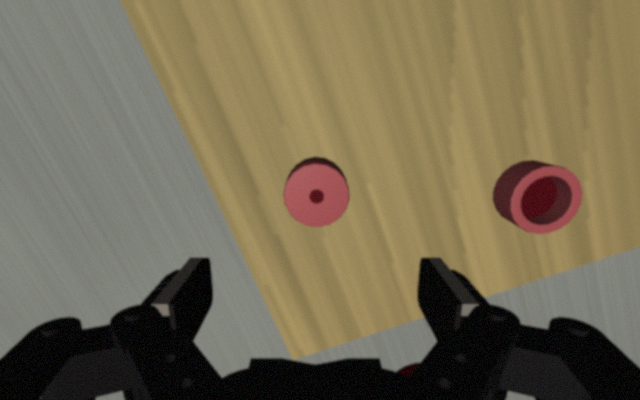

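View pics/s5.png

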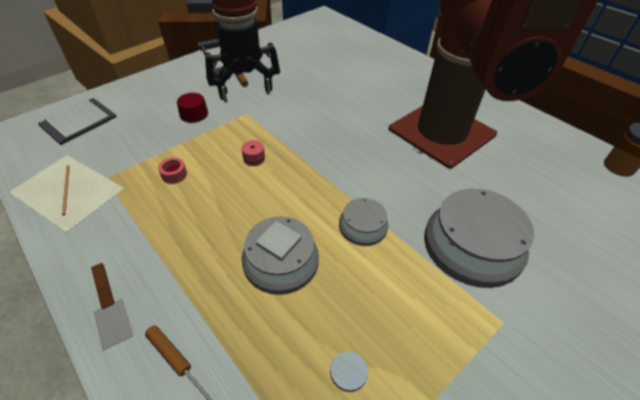

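```bash
python3 - <<'E'
from h import *
d=np.load("w4.npz");f,K,T=d["f"],d["K"],d["T"]
print("hole wrist",w(K,T,(316.2,196.3),.04))
hsv=cv2.cvtColor(f,cv2.COLOR_BGR2HSV)
m=((hsv[...,1]>90)&(hsv[...,2]>140)&((hsv[...,0]<8)|(hsv[...,0]>165))).astype(np.uint8);m[:,:270]=0;m[:,370:]=0;m[240:]=0
cs=max(cv2.findContours(m,0,1)[0],key=cv2.contourArea);cs=cv2.convexHull(cs);e=cv2.fitEllipse(cs);print(e,"face wrist",fitcirc(w(K,T,cs[:,0],.04)))
f,K,T=cam("top")
print("top hole",w(K,T,np.array([126,378])/3.5+[390,100]-np.array([.3,.3]),.04))
f,K,T=cam("scene")
c=cv2.resize(f[130:175,225:285],None,fx=10,fy=10,interpolation=cv2.INTER_CUBIC);cv2.imwrite("pics/mc.png",c)
E
```

```text
hole wrist [[ 0.44230537 -0.23073649  0.04      ]]
((315.9459533691406, 195.1935272216797), (61.737586975097656, 64.32360076904297), 96.5195541381836) face wrist (array([ 0.44220113, -0.23041009]), np.float64(0.02573851494792613))
top hole [[ 0.44126333 -0.23195519  0.04      ]]
```

View pics/mc.png

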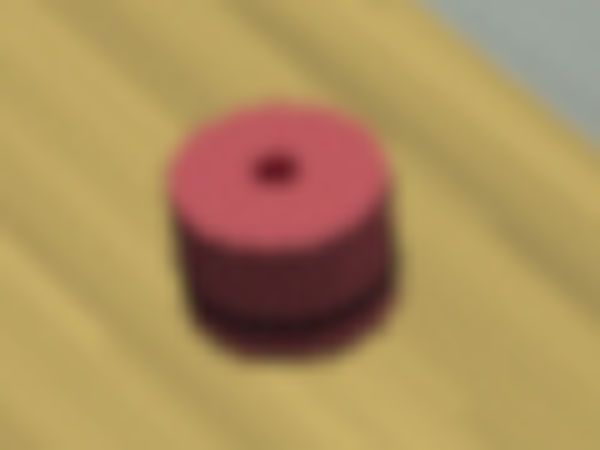

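```bash
python3 - <<'E'
from h import *
env.servo_line([.442,-.231,.07],max_speed=.12)
env.servo_line([.442,-.231,.028],max_speed=.06)
env.dwell(.15);print(env.read_state()["position"],env.read_state()["ft_force"])
env.close_gripper();env.dwell(.2);s=env.read_state();print(s["time_s"],s["position"],s["ft_force"],s["grip_width"])
f,K,T=cam("wrist");cv2.imwrite("pics/w5.png",f)
env.servo_line([.442,-.231,.06],max_speed=.06);env.dwell(.2)
s=env.read_state();print(s["time_s"],fz(),s["grip_width"])
f,K,T=cam("wrist");cv2.imwrite("pics/w6.png",f)
E
```

```text
[ 0.44237795 -0.23127119  0.02848261] [ 0.89436895 -0.42402607  0.29087991]
29.35 [ 0.44240919 -0.23130374  0.0285744 ] [-0.21231841  0.41453731  6.41086758] 0.0521634729428958
30.2833 -0.9362302124653733 0.05255232887495481
```

View pics/w5.png

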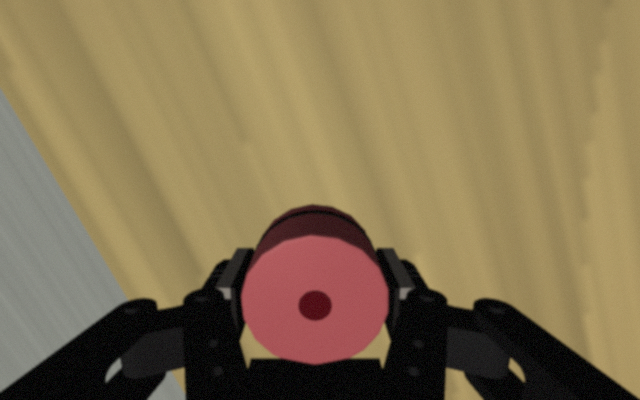

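View pics/w6.png

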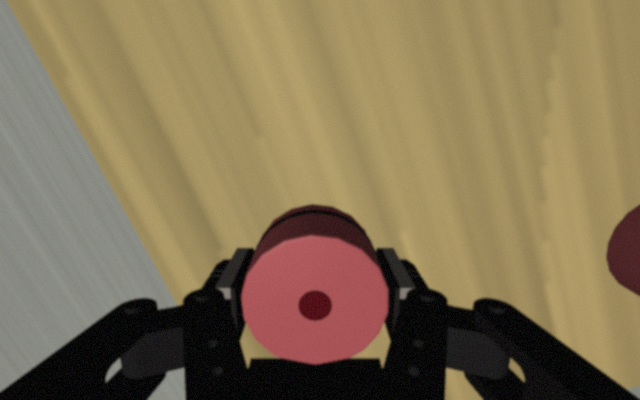

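```bash
python3 - <<'E'
from h import *
f,K,T=cam("wrist");s=env.read_state()
P=w(K,T,(315,305),s["position"][2]+.0114);r=R.from_quat(s["orientation"])
t=r.inv().apply(P-s["position"]);print("hole in tool",t)
env.servo_line([.442,-.231,.15],max_speed=.15)
y=1.2; off=r.apply([.0005,0,0])  # hold measured offset small
C=np.array([.5718,.0452])-off[:2]
env.servo_line([*C,.15],max_speed=.2)
env.servo_line([*C,.108],max_speed=.06)
env.dwell(.25);b=fz(5);print("base",b,env.read_state()["position"],env.read_state()["time_s"])
f,K,T=cam("scene");cv2.imwrite("pics/s6.png",cv2.resize(f[150:300,220:430],None,fx=3.5,fy=3.5,interpolation=cv2.INTER_CUBIC))
E
```

```text
hole in tool [[ 0.00146126  0.00035197 -0.01139996]]
base -1.6924070380686775 [0.57180949 0.04473304 0.10832806] 34.0417
```

View pics/s6.png

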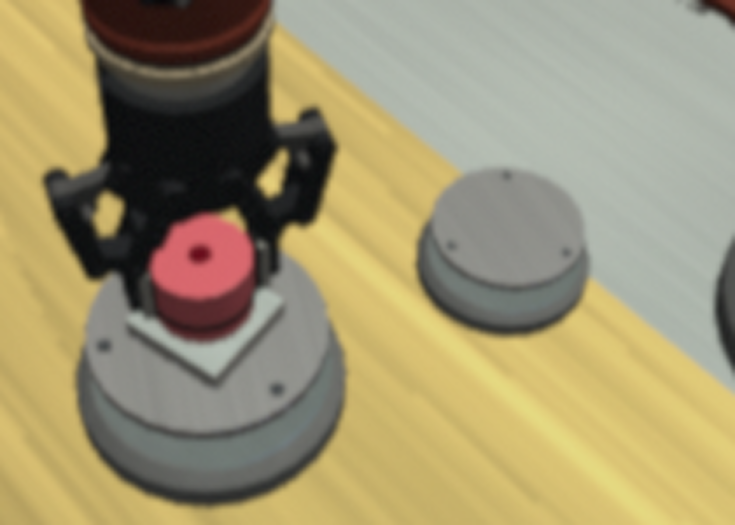

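```bash
python3 - <<'E'
from h import *
s=env.read_state();C=[.5718-.0005*np.cos(1.2),.0452-.0005*np.sin(1.2)]
b=-1.3;z=.1055;env.servo_line([*C,z],max_speed=.02)
while z>.1:
    z-=.0006; env.servo_line([*C,z],max_speed=.01);F=fz()
    print(round(z,4),env.read_state()["position"][2].round(4),F.round(2))
    if F-b>1.6: break
z+=.0003
env.servo_line([*C,z],max_speed=.02);print("before release",fz())
env.gripper_open();env.dwell(.15)
env.servo_line([*C,.15],max_speed=.08);env.servo_line([*C,.22],max_speed=.15);env.dwell(.3)
f,K,T=cam("wrist");cv2.imwrite("pics/w7.png",cv2.resize(f[60:300,180:460],None,fx=2.5,fy=2.5,interpolation=cv2.INTER_CUBIC));np.savez("w7.npz",f=f,K=K,T=T)
print(env.read_state()["time_s"])
E
```

```text
0.1049 0.1049 -1.29
0.1043 0.1043 -0.85
0.1037 0.1037 -1.3
0.1031 0.1031 -0.81
0.1025 0.1026 -0.5
0.1019 0.1023 3.33
before release 3.4431069528708274
38.7667
```

View pics/w7.png

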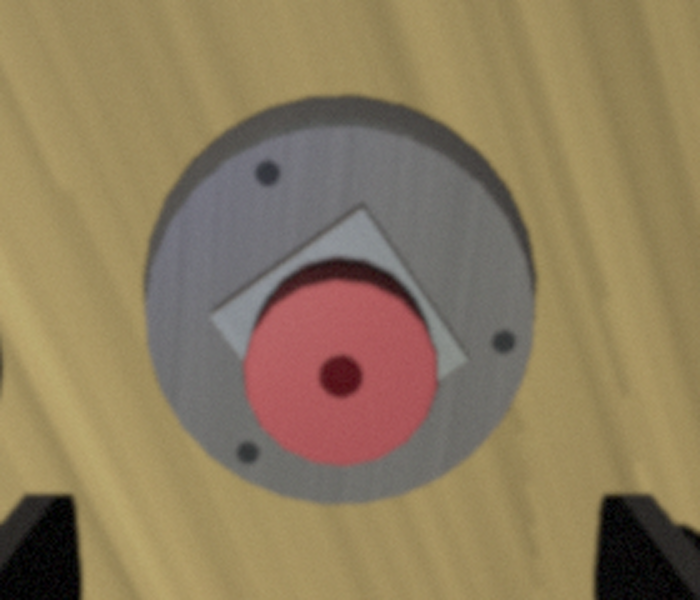

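```bash
python3 - <<'E'
from h import *
d=np.load("w7.npz");K,T=d["K"],d["T"];o=np.array([180,60])-.3
print("screws",fitcirc(w(K,T,np.array([(267,173),(248,452),(504,342)])/2.5+o,.06)))
P=w(K,T,np.array([(210,318),(362,205),(468,358)])/2.5+o,.074);print("plate",(P[0]+P[2])/2,np.linalg.norm(P[1]-P[0]),np.linalg.norm(P[1]-P[2]))
print("hole",w(K,T,np.array([340.5,377])/2.5+o,.114),"face",fitcirc(w(K,T,np.array([(245,370),(438,370),(341,465),(341,279)])/2.5+o,.114)))
E
```

```text
screws (array([0.5723825 , 0.04613017]), np.float64(0.05473823179398108))
plate [0.57213674 0.04572455 0.074     ] 0.05892063884017008 0.058825580799109045
hole [[0.57211673 0.04510392 0.114     ]] face (array([0.57258068, 0.04557766]), np.float64(0.026198135906807536))
```

The screw circle, plate and mould agree to within about 1 mm, and the mould stands upright with its hole up. Now the second press, on the mould's top (target 8 N because the mould's weight counts).

```bash
python3 - <<'E'
from h import *
env.close_gripper();print(env.read_state()["grip_width"])
print(press(.5718,.0448,.114,target=9.,sink=.005))
f,K,T=cam("scene");cv2.imwrite("pics/s7.png",cv2.resize(f[130:300,220:430],None,fx=3.5,fy=3.5,interpolation=cv2.INTER_CUBIC))
print(env.read_state()["time_s"])
E
```

```text
-0.0003941967821691113
base 0.37 t 40.8
0.141 0.1409 -0.34
0.14 0.1399 -0.4
0.139 0.1389 -0.54
0.138 0.1379 -0.25
0.137 0.1369 -0.51
0.136 0.1361 0.35
0.135 0.1354 2.9
0.134 0.1342 4.58
0.133 0.1333 5.64
0.132 0.1324 5.68
0.131 0.1316 7.2
0.13 0.1307 8.09
0.129 0.1299 9.21
hold 0.1299 8.9
hold 0.1299 8.7
hold 0.1299 9.01
hold 0.1299 8.26
hold 0.1299 9.28
0.13536925200661656
45.5
```

View pics/s7.png

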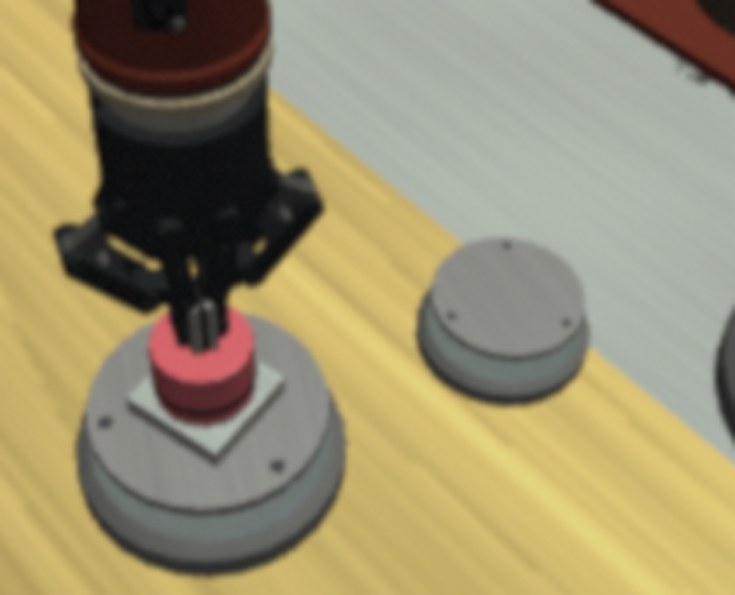

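```bash
python3 - <<'E'
from h import *
env.servo_line([.5718,.0448,.143],max_speed=.02)
env.servo_line([.5718,.0448,.24],max_speed=.15);env.dwell(.3)
f,K,T=cam("wrist");a=cv2.resize(f[60:300,180:460],None,fx=1.4,fy=1.4)
f2,_,_=cam("scene");b=cv2.resize(f2[130:300,220:430],None,fx=1.9,fy=1.976)
cv2.imwrite("pics/fin.png",np.hstack([a,b[:a.shape[0]]]));print(a.shape,env.read_state()["time_s"])
np.savez("w8.npz",f=f,K=K,T=T)
E
```

```text
(336, 392, 3) 47.55
```

View pics/fin.png

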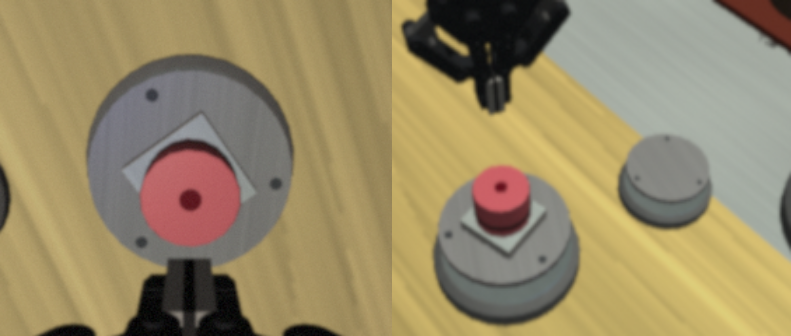

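The stack is upright and centred, with the gripper clear above it. In the left view the hole is at (190,200). I'm handing the job in.

```bash
python3 - <<'E'
from h import *
env.sign_off();print(env.read_state()["time_s"])
E
```

```text
the job is handed in; nothing more can be done
the job is handed in; nothing more can be done
```

I set up the pouring stand as asked and handed the job in at about 47.6 s on the robot's clock, inside the 72 s limit.

- **Plate:** I laid the square plate on the middle-sized stand and released it with the plate in contact. The wrist camera put it within about 0.5 mm of the centre of the platform's screw circle. I then pressed it down by about 5 mm at about 9 N, held that for 0.75 s, and let it rise.
- **Mould:** I stood the closed mould, pour hole up, on the plate and released it in contact, within about 1 mm of the plate's centre. I pressed it down by about 5.5–6 mm at about 9 N, held that for 0.75 s, and let it rise. This press went slightly deeper than half-way.
- **Last check:** The final pictures showed the stack upright and centred, with the gripper well clear. I did not measure the platform's height after the last rise. It only looked risen in the pictures.
- **Disagreement:** The cameras differed by up to 5 mm on where the plate first lay. I took a middle value for the grasp, and the centring figures above compare points within single wrist pictures.

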